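Pin the autosampler carousel at an index hole

TASK

Lock the autosampler's carousel ready for needle alignment: take the red-knobbed locking pin out of the tool block, put it through the brass bush in the carousel, and turn the carousel until the pin drops into one of the index holes hidden in the deck underneath, so that its collar sits fully home on the bush. Work by feel and stop turning as soon as the pin drops, because forcing it bends the pin; keep the sample vials standing in their wells, and leave the blue gauge, the bottle, the beaker and the jar where they are.

Things in the scene. Friction and masses are not known exactly. Their poses are not given: they have to be found in the camera images.
- pin: steel locking pin with red knob, upright in one of the tool block's two sockets (which one varies). Origin at the middle of its nose (lower end), z up the pin. Shank 12 mm diameter, 41 mm long, the lowest 4 mm tapering to a 7 mm flat nose; collar 26 mm across, 4 mm thick; knob 22 mm diameter, 34 mm tall (45 to 79 mm above the origin); about 0.13 kg
- pin_collar (a point): middle of the underside of the pin's collar, 41 mm above the nose. In the bush the pin first stands on the deck, this point 13.5 mm above the rim; over an index hole it falls home by its own weight if free to slide (held, it must be let go or pressed down), and then the carousel is locked: pushing the knob sideways with over 20 N then is forcing it
- bush (a point): middle of the top rim of the brass bush in the grey carousel: a through hole of 13.5 mm bore, rim 24 mm across, 1.5 mm proud of the carousel's top (top 91 mm above the bench), 60 mm from the carousel's axis, going round with it; z up the bore. The fixed deck under the carousel lies 27.5 mm below this point
- hub (a point): middle of the top of the carousel's black hub cap (44 mm across, 8 mm high), on the vertical axis about which the grey carousel disc (228 mm across, 24 mm thick) turns both ways by a light push: bearing friction about 0.02 N m, a third of a newton at the bush; well over 70 degrees free each way. z up; -x points from the axis to the bush
- sampler: autosampler's white housing, fixed, 305 x 250 x 45 mm; origin on the bench under the carousel's axis, front (-x face, display) 120 mm from it. At its back a needle tower and arm, 152 mm behind the axis, 200 mm tall. Its deck under the carousel has six index holes (13.5 mm bore, 17 mm deep) 60 mm from the axis, 60 degrees apart, at an unknown angle, at the start none nearer the bush than 7 degrees
- block: black tool block fixed to the bench, 150 (x) x 56 (y) x 48 mm (z), origin in the middle of its underside; two blind sockets of 13.5 mm bore, 44 mm deep, 42 mm either side of the middle along its x axis, one for the pin and one for the gauge, their collars resting on its top
- gauge: aluminium needle gauge with a square blue knob, in the other socket of the tool block; shank 12 mm diameter and 26 mm long, collar 26 mm across, knob 18 mm square and 26 mm tall; origin at its lower end. Not to be moved
- vial1: amber sample vial with a silver cap, 22 mm diameter, 46 mm tall, origin in the middle of its base; stands loose in a 21 mm deep well of the carousel, 93 mm from the axis, 75 degrees anticlockwise (from above) from the bush, 24 mm of it above the carousel's top
- vial2: a like vial, 135 degrees anticlockwise from the bush
- vial3: a like vial, 135 degrees clockwise from the bush
- vial4: a like vial, 75 degrees clockwise from the bush
- bottle: clear glass solvent bottle with a blue cap, 86 mm diameter, 183 mm tall, origin in the middle of its base
- beaker: small empty glass beaker, about 60 mm diameter, 65 mm tall, origin in the middle of its base; stands by the bottle
- jar: amber glass jar with a white cap, 60 mm diameter, 75 mm tall, origin in the middle of its base

How it is judged:
By the outcome, as a careful person would: the job done as asked, in the order asked, and still so for the second after the job is handed in, with the robot touching nothing.
It also fails if it takes over 58 s, if anything falls off the work surface, if the arm or the gripper's body presses on something with over 40 N, if the wrist force passes 120 N, or if a joint passes its speed limit or range.

ROBOT

A 7-joint arm with a two-finger parallel gripper is mounted at the origin on the work surface. World frame = base frame: x ahead of the robot, y to its left, z up, the work surface at z = 0. Lengths are in m, angles in rad, forces in N, time in s.
With the tool pointing down it reaches from about 0.4 to 0.85 m from the base axis. Payload 6.9 kg.
Tool frame: the origin (TCP) lies at the centre of the arm's flange, where the gripper is bolted on; the fingertips stand 173 mm ahead of it and the grasp point (between the pads) lies 155 mm ahead of it; z points along the fingers, y is the direction in which the jaws open and shut (so a half turn about z gives the same grasp; the last joint's range is limited). The gripper opens to 85 mm and grips with 20 to 120 N. Pads are 22 mm wide; open, the fingers measure 114 mm over their backs; the gripper's body (76 mm by 85 mm) begins 54 mm behind the grasp point. The pads swing forward as they close: fully open they stand 13 mm farther back than shut.
Start: joints at [-1.067, 0.507, -0.238, 1.5, 0.126, 1.149, -0.155], TCP at [0.242, 0.576, 0.405] pointing down, gripper open.
Joint ranges: [-3.08, 3.08], [-0.24, 2.05], [-1.43, 1.35], [0, 2.5], [-1.52, 4.66], [0.17, 1.96], [-2.89, 2.89]. Speed limits (rad/s): [2.39, 2.39, 3.14, 3.14, 3.14, 3.14, 3.14].

INTERFACE

Orientations are given as a unit quaternion [w, x, y, z].
In Python, from rig import * gives the robot as it stands. The module is installed in compiled form; this text tells all that it offers.
- The arm moves only by the shell command python3 -m crank 'ROWS'. ROWS is JSON, a list of rows, each a list of 7 numbers: the shift along the tool's x, y, z in m, then the turn, a rotation vector about the tool's x, y, z in rad, then the closure, from 0 (fully open) to 1 (shut). In form: [[x, y, z, wx, wy, wz, gripper], ...]. A call has exactly 8 rows; each row is the pose to reach, as a shift and turn from the pose commanded when the call began, along the tool's axes at that moment; what a row does not reach only later rows make up. A row lasts 1/8 s, in which the tool goes at most 62.5 mm and 10.7 degrees, less where a joint would pass 70% of its speed; a pose out of reach is approached as far as the arm can. A call with a gripper value outside its range is refused whole. The fingers move at their own pace and stop on an object; the grip force is fixed at half the most. Time passes only in rows, so rows that repeat a pose let the fingers close, or fill a call up. It gives the time, the measured TCP pose, the force and the opening at its end, in the units of the state.
- sense(): the state, without advancing time (a new reading comes with each control period).
- get_image(name): name is "side" or "top"; returns a dict with "frame" (480x640x3 uint8, red, green, blue), "mtx" (3x3 intrinsics, pixels), "R" (3x3) and "t" (3): a world point X has camera coordinates R X + t. Camera axes: x right, y down, z forward; pixel columns grow to the right and rows downward; lengths in m; the calibration is good to about 2 mm. A picture is of the moment at which its call begins. There is no depth.
- hand_in(): hands the job in, once; it reports no verdict.
Trained networks look in a picture, given as the dict that the camera call returned (one of the last four; its "shot" number tells which), for a name from the list of things; names that differ only in an ending like _2 or _b are one class to them, and where a whole thing is asked for, a point or a joint stands for the part that bears it (a point fixed in the world has none). Each returns a list of dicts, best first, with "confidence" (0 to 1); they miss things now and then, are a little off and sometimes report something else, mostly with a low value. They report only what shows in the picture. A call takes as long as a camera call.
- spot_in(picture, query): "location" ([column, row] in pixels, amid what is visible of it).
The state is a dict: "time": time; "qpos": joint angles; "dq": joint speeds; "joint_efforts": joint torques, N m; "eef_pos": TCP position; "tcp_rot": TCP orientation; "force": force on the tool from outside, world axes, zero at the start; "ft_torque": the same for the moment, N m; "grip_width": opening from 0.0 (shut) to 1.0 (fully open).
Only numpy, scipy, OpenCV 4.12 (cv2) and the standard library are available. Lean on these libraries where they do the work, as an engineer would, in place of code of your own. Each camera call takes 0.05 s, during which the arm holds its last target. There are 200 camera calls.

## Working session

There is one attempt and no reset: what is moved stays moved. The work goes in short steps, Python scripts to look and compute and a shell command to move; the robot and the scene stay as the last step left them, time stands still between calls to the robot, and variables do not carry over. Pictures are saved under pics/ and viewed, about 8 in all and at most 12, crops included, and the job is handed in when it is done.

```bash
mkdir -p pics
cat > h.py <<'E'
from rig import *
import numpy as np, cv2
from scipy.spatial.transform import Rotation as Ro
def ray(p,uv):
    d=p["R"].T@np.linalg.inv(p["mtx"])@np.array([uv[0],uv[1],1.]); c=-p["R"].T@p["t"]; return c,d
def atz(p,uv,z):
    c,d=ray(p,uv); return c+d*(z-c[2])/d[2]
def proj(p,X):
    c=p["R"]@np.array(X)+p["t"]; v=p["mtx"]@c; return v[:2]/v[2]
def tri(rs):
    A=0;b=0
    for c,d in rs:
        d=d/np.linalg.norm(d);P=np.eye(3)-np.outer(d,d);A=A+P;b=b+P@c
    return np.linalg.solve(A,b)
def save(p,n): cv2.imwrite("pics/"+n+".png",p["frame"][:,:,::-1])
def R(): 
    q=sense()["tcp_rot"]; return Ro.from_quat([q[1],q[2],q[3],q[0]]).as_matrix()
E
python3 - <<'E'
from h import *
np.set_printoptions(precision=4,suppress=True)
s=sense();print(s);print(R())
P={n:get_image(n) for n in("side","top")}
for n,p in P.items():
    save(p,n+"0"); print(n,-p["R"].T@p["t"])
    for q in ["pin","pin_collar","bush","hub","gauge","block","vial1","bottle","beaker","jar","sampler"]:
        print(n,q,[(np.round(d["location"]),round(d["confidence"],2)) for d in spot_in(p,q)][:5])
E
```

```text
{'time': 0.0, 'qpos': array([-1.0675,  0.5084, -0.2375,  1.5012,  0.1257,  1.1489, -0.1548]), 'dq': array([-0.0011,  0.0011,  0.0017, -0.0006, -0.0007,  0.0004, -0.0012]), 'joint_efforts': array([ -0.0004, -62.0603,  -2.187 , -24.9644,   0.0127,   0.0121,
         0.    ]), 'eef_pos': array([0.2421, 0.576 , 0.4038]), 'tcp_rot': array([-0.0002,  0.1976,  0.9803, -0.0009]), 'force': array([ 0.2614, -0.7133,  0.3764]), 'ft_torque': array([-0.0393, -0.0167, -0.0147]), 'grip_width': 1.0010445525197602}
[[-0.9219  0.3874 -0.0007]
 [ 0.3874  0.9219 -0.0017]
 [-0.     -0.0018 -1.    ]]
side [0.4176 0.9795 0.8109]
side pin [(array([356., 223.]), 0.55)]
side pin_collar [(array([355., 224.]), 0.57), (array([307., 309.]), 0.5)]
side bush [(array([308., 310.]), 0.76), (array([318., 156.]), 0.63)]
side hub [(array([305., 312.]), 0.82), (array([353., 223.]), 0.61)]
side gauge []
side block [(array([340., 238.]), 0.59)]
side vial1 [(array([259., 315.]), 0.73), (array([353., 222.]), 0.6), (array([299., 333.]), 0.59), (array([332., 274.]), 0.57), (array([288., 275.]), 0.5)]
side bottle [(array([356., 
[... 251 characters left out ...]
), 0.7), (array([379., 265.]), 0.47)]
top pin_collar [(array([380., 262.]), 0.68)]
top bush [(array([241., 227.]), 0.62)]
top hub [(array([241., 229.]), 0.55), (array([198., 224.]), 0.33), (array([378., 233.]), 0.2)]
top gauge [(array([380., 248.]), 0.58), (array([380., 230.]), 0.39), (array([116., 231.]), 0.3)]
top block [(array([379., 248.]), 0.79), (array([242., 227.]), 0.36)]
top vial1 [(array([275., 247.]), 0.56), (array([223., 191.]), 0.41)]
top bottle [(array([528., 215.]), 0.82)]
top beaker [(array([492., 290.]), 0.89), (array([240., 229.]), 0.54)]
top jar [(array([117., 232.]), 0.77)]
top sampler [(array([198., 224.]), 0.74), (array([247., 218.]), 0.67), (array([378., 261.]), 0.36)]
```

View pics/top0.png

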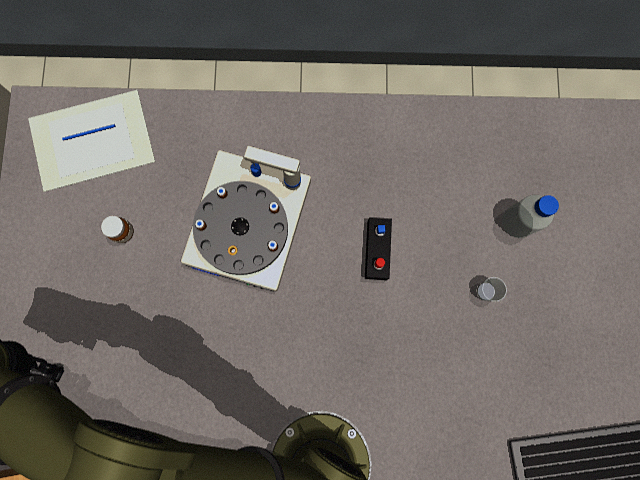

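View pics/side0.png

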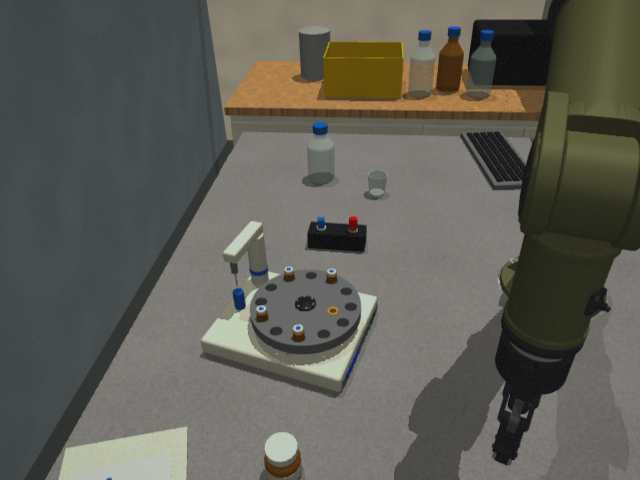

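Run:
```python
from h import *
np.set_printoptions(precision=4,suppress=True)
P={n:get_image(n) for n in("side","top")}
def blobs(p,f,box):
    x0,y0,x1,y1=box; im=p["frame"][y0:y1,x0:x1].astype(int); m=f(im[...,0],im[...,1],im[...,2])
    ys,xs=np.nonzero(m); return np.array([xs.mean()+x0,ys.mean()+y0]),len(xs)
red=lambda r,g,b:(r>110)&(g<70)&(b<70)
org=lambda r,g,b:(r>140)&(g>70)&(b<90)&(r-b>90)
blk=lambda r,g,b:(r<35)&(g<35)&(b<35)
r=[];o=[];k=[]
for n,bp,bo,bk in(("side",(335,205,370,240),(325,304,342,318),(292,292,320,314)),("top",(370,255,392,272),(225,243,241,258),(230,217,250,237))):
    p=P[n]
    for l,f,b,L in(("red",red,bp,r),("org",org,bo,o),("blk",blk,bk,k)):
        c,N=blobs(p,f,b);print(n,l,c,N);L.append(ray(p,c))
        print({"red":atz(p,c,.07),"org":atz(p,c,.0925),"blk":atz(p,c,.097)}[l])
print(tri(r),tri(o),tri(k))
for n,b in(("side",(335,205,370,245)),("top",(360,210,400,285))): print()
a=cv2.resize(P["top"]["frame"][140:300,170:330],(600,600),interpolation=2)
cv2.imwrite("pics/c.png",a[:,:,::-1])
```

```text
side red [353.0588 218.4412] 34
[ 0.4793 -0.1552  0.07  ]
side org [332.5581 310.3256] 43
[0.4984 0.2201 0.0925]
side blk [303.3579 302.4632] 95
[0.5595 0.2064 0.097 ]
top red [380.1538 262.    ] 65
[ 0.4792 -0.1368  0.07  ]
top org [231.8667 250.1111] 45
[0.4968 0.2192 0.0925]
top blk [239.41  225.995] 200
[0.5549 0.2032 0.097 ]
[ 0.4778 -0.1351  0.0831] [0.4978 0.2193 0.0916] [0.5578 0.2037 0.094 ]
```

```bash
python3 -m crank '[[-0.041,-0.047,0,0,0,-0.1,0],[-0.082,-0.094,0,0,0,-0.2,0],[-0.123,-0.141,0,0,0,-0.3,0],[-0.164,-0.188,0,0,0,-0.398,0],[-0.205,-0.235,0,0,0,-0.398,0],[-0.246,-0.282,0,0,0,-0.398,0],[-0.287,-0.329,0,0,0,-0.398,0],[-0.328,-0.376,0,0,0,-0.398,0]]'; python3 -c "
from h import *
print(R())"
```

```text
time: 2.3
eef_pos: [0.3992, 0.1005, 0.4051]
tcp_rot: [0.001, -0.0, 1.0, 0.0]
force: [1.0, -0.5, 0.1]
grip_width: 0.997
[[-9.99998901e-01 -3.19236288e-04  1.44804520e-03]
 [-3.18702687e-04  9.99999881e-01  3.68713921e-04]
 [-1.44816273e-03  3.68252020e-04 -9.99998884e-01]]
```

```bash
python3 -m crank '[[-0.015,-0.045,0.01,0,0,0,0.3],[-0.03,-0.09,0.03,0,0,0,0.3],[-0.045,-0.135,0.05,0,0,0,0.3],[-0.06,-0.18,0.07,0,0,0,0.3],[-0.079,-0.2355,0.095,0,0,0,0.3],[-0.079,-0.2355,0.1,0,0,0,0.3],[-0.079,-0.2355,0.1,0,0,0,0.3],[-0.079,-0.2355,0.1,0,0,0,0.3]]'
python3 - <<'E'
from h import *
P={n:get_image(n) for n in("side","top")}
a=cv2.resize(P["side"]["frame"][130:290,250:460],(630,480),interpolation=2)
b=cv2.resize(P["top"]["frame"][190:310,310:450],(560,480),interpolation=2)
cv2.imwrite("pics/g.png",np.hstack([cv2.resize(a,(420,320)),cv2.resize(b,(373,320))])[:,:,::-1])
E
```

```text
time: 3.3
eef_pos: [0.4779, -0.1317, 0.3053]
tcp_rot: [0.0, -0.001, 1.0, 0.0]
force: [0.2, 0.2, -0.1]
grip_width: 0.7
```

View pics/g.png

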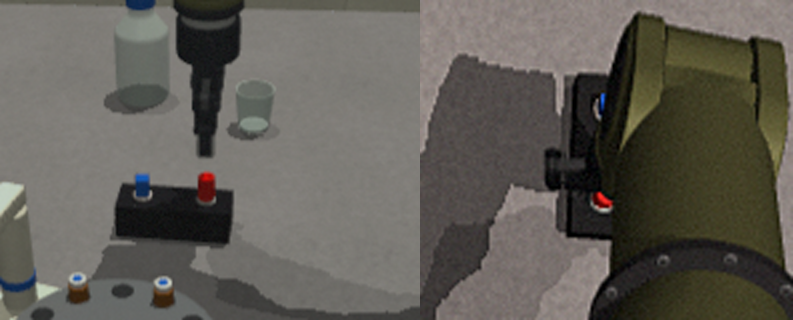

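```bash
python3 -m crank '[[0,-0.003,0.025,0,0,0,0.3],[0,-0.003,0.05,0,0,0,0.3],[0,-0.003,0.068,0,0,0,0.3],[0,-0.003,0.075,0,0,0,0.3],[0,-0.003,0.075,0,0,0,0.5],[0,-0.003,0.075,0,0,0,1],[0,-0.003,0.075,0,0,0,1],[0,-0.003,0.075,0,0,0,1]]'
```

```text
time: 4.4
eef_pos: [0.4782, -0.1353, 0.2307]
tcp_rot: [0.001, -0.0, 1.0, 0.0]
force: [-1.1, 3.8, 6.1]
grip_width: 0.238
```

```bash
python3 -m crank '[[0,0.0,-0.01,0,0,0,1],[0,0,-0.03,0,0,0,1],[0,0,-0.05,0,0,0,1],[0,0,-0.08,0,0,0,1],[0,0,-0.11,0,0,0,1],[0,0,-0.14,0,0,0,1],[0,0,-0.14,0,0,0,1],[0,0,-0.14,0,0,0,1]]'
```

```text
time: 5.4
eef_pos: [0.4774, -0.1362, 0.3695]
tcp_rot: [-0.0, 0.0, 1.0, -0.0]
force: [-0.6, -0.7, -1.4]
grip_width: 0.238
```

```bash
python3 -m crank '[[-0.003,0.045,0,0,0,0.05,1],[-0.006,0.1,0,0,0,0.1,1],[-0.009,0.155,0,0,0,0.15,1],[-0.012,0.21,0,0,0,0.2,1],[-0.015,0.265,0,0,0,0.253,1],[-0.018,0.32,0,0,0,0.253,1],[-0.0205,0.3555,0,0,0,0.253,1],[-0.0205,0.3555,0,0,0,0.253,1]]'
python3 - <<'E'
from h import *
np.set_printoptions(precision=4,suppress=True)
print(sense()["eef_pos"],R())
P={n:get_image(n) for n in("side","top")}
a=cv2.resize(P["side"]["frame"][200:360,250:420],(510,480),interpolation=2)
b=cv2.resize(P["top"]["frame"][170:290,170:290],(290,290),interpolation=2)
cv2.imwrite("pics/i.png",np.hstack([a,cv2.copyMakeBorder(b,0,190,0,0,0)])[:,:,::-1])
e=sense()["eef_pos"]
print(proj(P["side"],e-[0,0,.2237]),proj(P["side"],[.498,.2193,.0925]))
E
```

```text
time: 6.4
eef_pos: [0.4975, 0.2228, 0.3681]
tcp_rot: [-0.001, 0.123, 0.992, 0.0]
force: [0.1, -0.7, -0.9]
grip_width: 0.24
[0.4975 0.2228 0.3681] [[-0.9696  0.2448 -0.0026]
 [ 0.2448  0.9696  0.0005]
 [ 0.0026 -0.0002 -1.    ]]
[332.3628 290.3768] [332.7964 310.0516]
```

View pics/i.png

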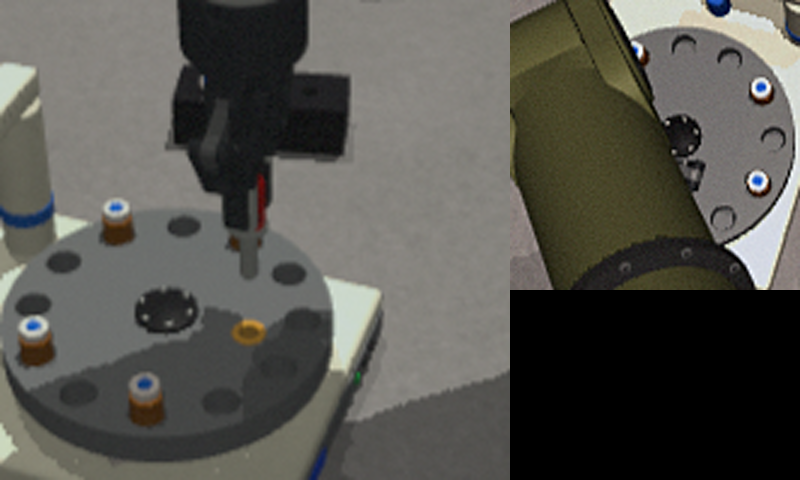

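```bash
python3 -m crank '[[-0.0005,-0.001,0.01,0,0,0,1],[-0.0005,-0.001,0.02,0,0,0,1],[-0.0005,-0.001,0.03,0,0,0,1],[-0.0005,-0.001,0.04,0,0,0,1],[-0.0005,-0.001,0.047,0,0,0,1],[-0.0005,-0.001,0.047,0,0,0,1],[-0.0005,-0.001,0.047,0,0,0,1],[-0.0005,-0.001,0.047,0,0,0,1]]'
python3 - <<'E'
from h import *
np.set_printoptions(precision=4,suppress=True)
p=get_image("side")
e=sense()["eef_pos"]; print(e,R()[:,2])
a=cv2.resize(p["frame"][270:330,300:370],(700,600),interpolation=2)
cv2.imwrite("pics/j.png",a[:,:,::-1])
print(proj(p,e-[0,0,.2237]))
E
```

```text
time: 7.5
eef_pos: [0.4987, 0.2185, 0.3231]
tcp_rot: [0.0, 0.126, 0.992, 0.0]
force: [-0.2, 0.3, -1.1]
grip_width: 0.241
[0.4986 0.2185 0.323 ] [ 0.0006  0.0003 -1.    ]
[332.4643 307.2484]
```

View pics/j.png

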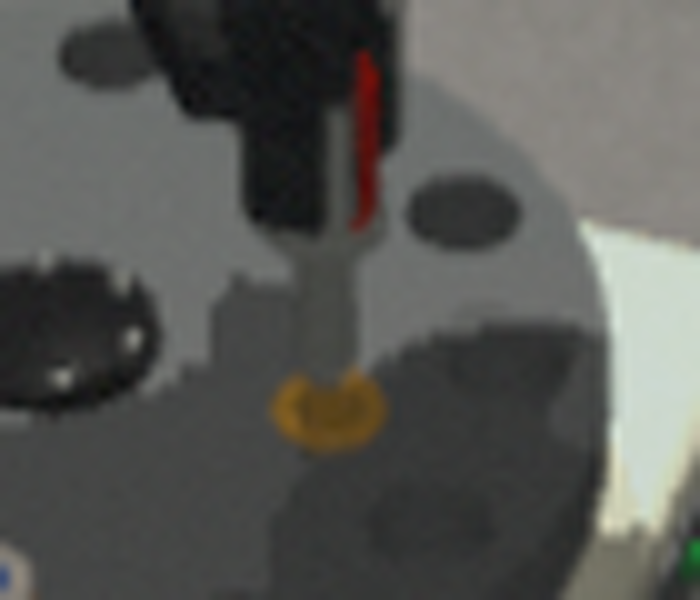

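```bash
python3 -m crank '[[0,0.0,0.004,0,0,0,1],[0,0,0.007,0,0,0,1],[0,0,0.009,0,0,0,1],[0,0,0.011,0,0,0,1],[0,0,0.013,0,0,0,1],[0,0,0.015,0,0,0,1],[0,0,0.017,0,0,0,1],[0,0,0.017,0,0,0,1]]'
```

```text
time: 8.55
eef_pos: [0.4985, 0.2184, 0.3055]
tcp_rot: [-0.0, 0.126, 0.992, -0.0]
force: [-0.2, -0.3, -1.5]
grip_width: 0.235
```

```bash
python3 -m crank '[[0,0.0,0.004,0,0,0,1],[0,0,0.007,0,0,0,1],[0,0,0.01,0,0,0,1],[0,0,0.0125,0,0,0,1],[0,0,0.015,0,0,0,1],[0,0,0.015,0,0,0,1],[0,0,0.015,0,0,0,0.66],[0,0,0.015,0,0,0,0.66]]'; python3 -c "
from h import *
p=get_image('side');cv2.imwrite('pics/k.png',cv2.resize(p['frame'][270:330,300:370],(700,600),interpolation=2)[:,:,::-1])"
```

```text
time: 9.55
eef_pos: [0.4987, 0.2184, 0.2909]
tcp_rot: [0.0, 0.126, 0.992, 0.0]
force: [-0.4, 0.1, 0.7]
grip_width: 0.338
```

View pics/k.png

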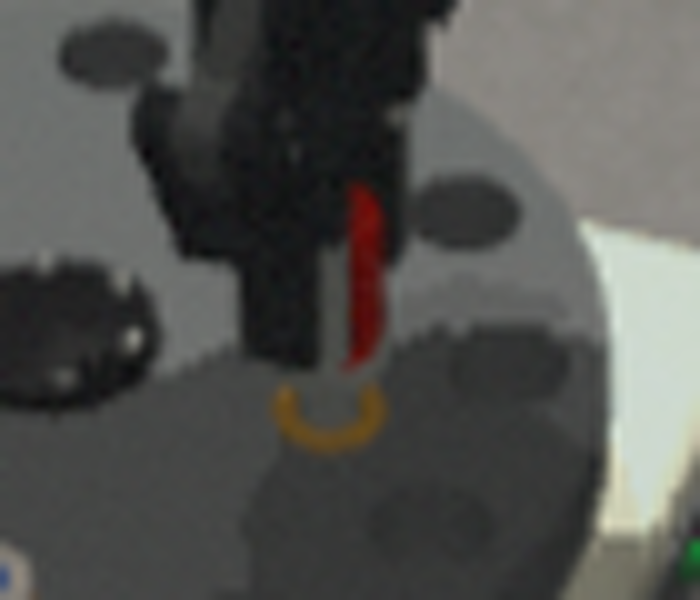

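```bash
cat > t.py <<'E'
from h import *
np.set_printoptions(precision=3,suppress=True)
s=sense();Rm=R();p=get_image("side")
im=p["frame"].astype(int)[270:350,290:400]
m=(im[...,0]>90)&(im[...,1]<50)&(im[...,2]<50)
ys,xs=np.nonzero(m)
print("tool force",Rm.T@s["force"],"q6",s["qpos"][6],"e",s["eef_pos"],"red n",len(xs),"rows",(ys.min()+270,ys.max()+270,"cols",xs.min()+290,xs.max()+290) if len(xs) else 0)
hub=np.array([.557,.204]);d=s["eef_pos"][:2]-hub;print("rad",np.hypot(*d),"ang",np.degrees(np.arctan2(d[1],d[0])),"jaw",np.degrees(np.arctan2(Rm[1,0],Rm[0,0])))
for z in(.110,.0965):
    # expected knob-bottom row if standing / home at knob lagging 4 mm
    print("exp bottom centre",proj(p,[*(s["eef_pos"][:2]-.004*Rm[:2,1]),z]))
E
python3 t.py
python3 -m crank '[[0,0.0012,0,0,0,0.02,0.66],[0,0.0025,0,0,0,0.042,0.66],[-0.0001,0.0038,0,0,0,0.063,0.66],[-0.0002,0.005,0,0,0,0.083,0.66],[-0.0003,0.0063,0,0,0,0.105,0.66],[-0.0005,0.0075,0,0,0,0.125,0.66],[-0.0007,0.0088,0,0,0,0.147,0.66],[-0.0008,0.01,0,0,0,0.167,0.66]]'; python3 t.py
```

```text
tool force [-0.241  0.078  0.745] q6 0.8065222328957916 e [0.499 0.218 0.291] red n 10 rows (np.int64(290), np.int64(296), 'cols', np.int64(336), np.int64(337))
rad 0.06008844572665724 ang 166.1236096985433 jaw 165.5093352971076
exp bottom centre [333.05  302.016]
exp bottom centre [333.148 306.984]
time: 10.65
eef_pos: [0.5019, 0.2278, 0.2907]
tcp_rot: [-0.0, 0.209, 0.978, -0.0]
force: [0.0, -0.8, 1.5]
grip_width: 0.339
tool force [-0.35  -0.717 -1.475] q6 0.6594894891418325 e [0.502 0.228 0.291] red n 43 rows (np.int64(290), np.int64(308), 'cols', np.int64(332), np.int64(336))
rad 0.060024800104293584 ang 156.65668638066228 jaw 155.86178781405715
exp bottom centre [331.317 305.205]
exp bottom centre [331.428 310.185]
```

```bash
python3 -m crank '[[0,0.0004,0,0,0,0.006,0.66],[0,0.0008,0,0,0,0.013,0.66],[0,0.0012,0,0,0,0.02,0.66],[0,0.0016,0,0,0,0.027,0.66],[0,0.002,0,0,0,0.033,0.66],[0,0.0024,0,0,0,0.04,0.66],[-0.0001,0.0027,0,0,0,0.045,0.66],[-0.0001,0.003,0,0,0,0.05,0.66]]'; python3 t.py
```

```text
time: 11.7
eef_pos: [0.5032, 0.2306, 0.2907]
tcp_rot: [-0.0, 0.233, 0.973, -0.0]
force: [-0.5, -1.6, 1.4]
grip_width: 0.342
tool force [-0.252 -1.631 -1.393] q6 0.6173329074617584 e [0.503 0.231 0.291] red n 56 rows (np.int64(291), np.int64(309), 'cols', np.int64(330), np.int64(335))
rad 0.06005530805738299 ang 153.71263622336755 jaw 153.06409930216017
exp bottom centre [330.634 306.169]
exp bottom centre [330.751 311.152]
```

```bash
python3 -m crank '[[0,0.0004,0,0,0,0.006,0.66],[0,0.0008,0,0,0,0.013,0.66],[0,0.0012,0,0,0,0.02,0.66],[0,0.0016,0,0,0,0.027,0.66],[0,0.002,0,0,0,0.033,0.66],[0,0.0024,0,0,0,0.04,0.66],[-0.0001,0.0027,0,0,0,0.045,0.66],[-0.0001,0.003,0,0,0,0.05,0.66]]'; python3 t.py;  python3 -c "
from h import *
p=get_image('side');cv2.imwrite('pics/l.png',cv2.resize(p['frame'][270:330,300:370],(700,600),interpolation=2)[:,:,::-1])"
```

```text
time: 12.75
eef_pos: [0.5046, 0.2333, 0.2907]
tcp_rot: [0.0, 0.257, 0.966, 0.0]
force: [0.6, 0.0, 0.6]
grip_width: 0.34
tool force [-0.461  0.318 -0.63 ] q6 0.5745118455619207 e [0.505 0.233 0.291] red n 63 rows (np.int64(292), np.int64(310), 'cols', np.int64(329), np.int64(334))
rad 0.06003100043751779 ang 150.7472175932693 jaw 150.20682165658437
exp bottom centre [329.848 307.109]
exp bottom centre [329.972 312.095]
```

View pics/l.png

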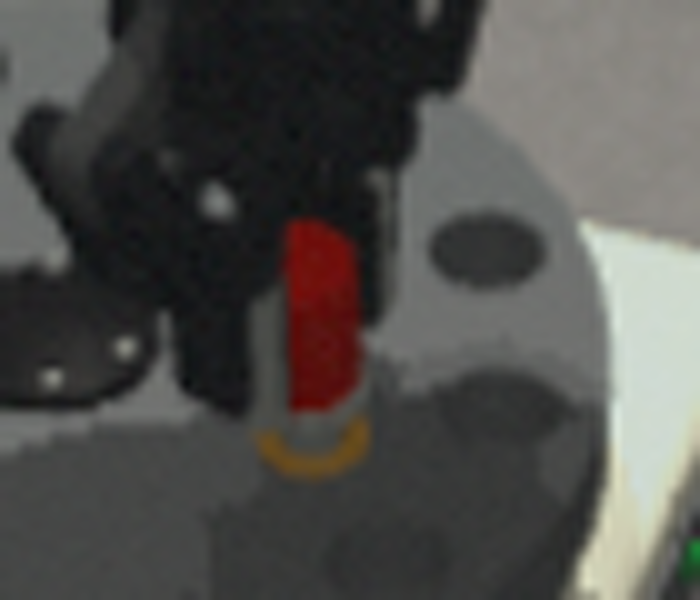

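```bash
python3 -m crank '[[0,0.0004,0,0,0,0.006,0.66],[0,0.0008,0,0,0,0.013,0.66],[0,0.0012,0,0,0,0.02,0.66],[0,0.0016,0,0,0,0.027,0.66],[0,0.002,0,0,0,0.033,0.66],[0,0.0024,0,0,0,0.04,0.66],[-0.0001,0.0027,0,0,0,0.045,0.66],[-0.0001,0.003,0,0,0,0.05,0.66]]'; python3 t.py
```

```text
time: 13.85
eef_pos: [0.5062, 0.2358, 0.2906]
tcp_rot: [-0.0, 0.281, 0.96, -0.0]
force: [0.4, -0.1, -0.3]
grip_width: 0.341
tool force [-0.383  0.071  0.276] q6 0.5318692505431991 e [0.506 0.236 0.291] red n 68 rows (np.int64(293), np.int64(311), 'cols', np.int64(327), np.int64(333))
rad 0.05993505056910053 ang 147.9791874009104 jaw 147.32981997361614
exp bottom centre [329.027 307.952]
exp bottom centre [329.157 312.941]
```

```bash
python3 -m crank '[[0,0.0004,0,0,0,0.006,0.66],[0,0.0008,0,0,0,0.013,0.66],[0,0.0012,0,0,0,0.02,0.66],[0,0.0016,0,0,0,0.027,0.66],[0,0.002,0,0,0,0.033,0.66],[0,0.0024,0,0,0,0.04,0.66],[-0.0001,0.0027,0,0,0,0.045,0.66],[-0.0001,0.003,0,0,0,0.05,0.66]]'; python3 t.py
```

```text
time: 14.9
eef_pos: [0.5079, 0.2383, 0.2907]
tcp_rot: [0.0, 0.305, 0.952, 0.0]
force: [0.7, -0.3, -0.3]
grip_width: 0.343
tool force [-0.799  0.163  0.348] q6 0.4895995222556187 e [0.508 0.238 0.291] red n 77 rows (np.int64(298), np.int64(316), 'cols', np.int64(326), np.int64(332))
rad 0.059863000755894104 ang 145.07877376914905 jaw 144.466966545639
exp bottom centre [328.109 308.812]
exp bottom centre [328.247 313.804]
```

```bash
python3 -m crank '[[0,-0.002,0,0,0,0,0.66],[0,-0.004,0,0,0,0,0.5],[0,-0.004,0,0,0,0,0.5],[0,-0.004,-0.015,0,0,0,0.5],[0,-0.004,-0.04,0,0,0,0.5],[0,-0.004,-0.08,0,0,0,0.5],[0,-0.004,-0.12,0,0,0,0.5],[0,-0.004,-0.12,0,0,0,0.5]]'; python3 -c "
from h import *
p=get_image('side');cv2.imwrite('pics/m.png',cv2.resize(p['frame'][230:350,230:370],(700,600),interpolation=2)[:,:,::-1])
im=p['frame'].astype(int)[270:350,290:400];ys,xs=np.nonzero((im[...,0]>90)&(im[...,1]<50)&(im[...,2]<50));print(ys.min()+270,ys.max()+270,xs.min()+290,xs.max()+290)"
```

```text
time: 15.95
eef_pos: [0.5061, 0.2352, 0.415]
tcp_rot: [0.003, 0.305, 0.952, 0.003]
force: [0.7, -0.7, -0.0]
grip_width: 0.497
298 316 323 333
```

View pics/m.png

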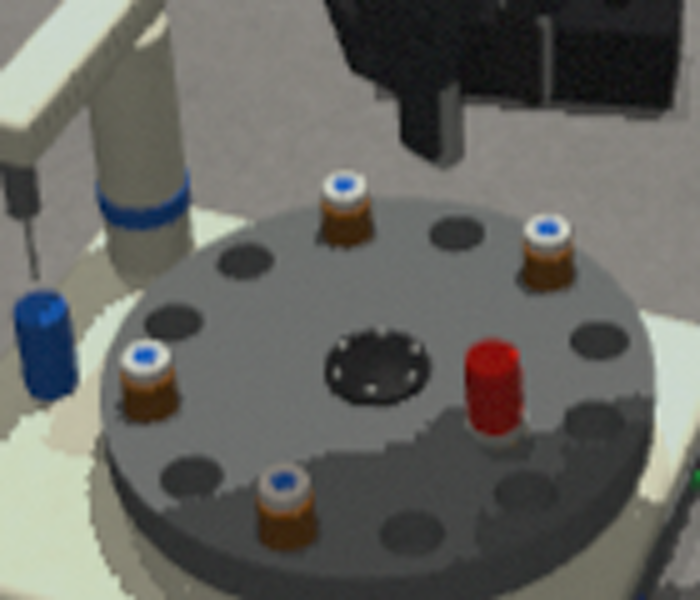

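Run:
```python
from h import *
P={n:get_image(n) for n in("side","top")}
p=P["side"];im=p["frame"].astype(int)
m=(im[...,0]>90)&(im[...,1]<60)&(im[...,2]<60);m[:270]=0;m[350:]=0;m[:,:290]=0;m[:,400:]=0
ys,xs=np.nonzero(m);c=np.array([xs.mean(),ys.mean()]);print(c,ys.min(),ys.max())
from math import *
hub=np.array([.557,.204])
# pin lies on the 60 mm circle: render knob silhouettes for home vs standing over bearing
for h in(0,.005,.0135):
  best=[]
  for a in np.arange(140,160,.5):
    x=hub+.06*np.array([cos(radians(a)),sin(radians(a))])
    pts=np.array([proj(p,[x[0]+.011*cos(t),x[1]+.011*sin(t),z+h]) for t in np.arange(0,6.28,.2) for z in(.0965,.1305)])
    lo,hi=pts.min(0),pts.max(0);best.append((abs((lo[0]+hi[0])/2-(xs.min()+xs.max())/2),a,lo,hi))
  print(h,min(best,key=lambda b:b[0]))
print(xs.min(),xs.max())
for q in("pin","pin_collar"): print(q,[(d["location"],d["confidence"]) for d in spot_in(P["top"],q)][:2])
```

```text
[327.79411765 304.00980392] 281 331
0 (np.float64(8.38076425754332), np.float64(140.0), array([319.07442111, 299.73698668]), array([330.68710741, 320.22270492]))
0.005 (np.float64(8.319381884098732), np.float64(140.0), array([318.99548639, 297.8257664 ]), array([330.64327738, 318.37536881]))
0.0135 (np.float64(8.21420331794468), np.float64(140.0), array([318.86022431, 294.55095886]), array([330.56818232, 315.21007972]))
291 342
pin []
pin_collar []
```

```bash
python3 -m crank '[[0,0,0.02,0,0,0,1],[0,0,0.04,0,0,0,1],[0,0,0.06,0,0,0,1],[0,0,0.08,0,0,0,1],[0,0,0.09,0,0,0,1],[0,0,0.095,0,0,0,1],[0,0,0.1,0,0,0,1],[0,0,0.1,0,0,0,1]]'; python3 -m crank '[[0,0,0.001,0,0,0,1],[0,0,0.002,0,0,0,1],[0,0,0.003,0,0,0,1],[0,0,0.0035,0,0,0,1],[0,0,0.004,0,0,0,1],[0,0,0.0045,0,0,0,1],[0,0,0.005,0,0,0,1],[0,0,0.005,0,0,0,1]]'
```

```text
time: 17.2
eef_pos: [0.5056, 0.235, 0.3107]
tcp_rot: [-0.0, 0.305, 0.952, -0.0]
force: [0.2, -0.3, -0.3]
grip_width: -0.002
time: 18.2
eef_pos: [0.5055, 0.235, 0.3056]
tcp_rot: [-0.0, 0.305, 0.952, -0.0]
force: [-0.9, 0.7, -0.6]
grip_width: -0.002
```

```bash
python3 -m crank '[[0,0,0.0005,0,0,0,1],[0,0,0.001,0,0,0,1],[0,0,0.0014,0,0,0,1],[0,0,0.0018,0,0,0,1],[0,0,0.0022,0,0,0,1],[0,0,0.0026,0,0,0,1],[0,0,0.0026,0,0,0,1],[0,0,0.0026,0,0,0,1]]'
```

```text
time: 19.2
eef_pos: [0.5057, 0.2351, 0.3042]
tcp_rot: [0.001, 0.305, 0.952, 0.001]
force: [-2.2, -1.3, 9.8]
grip_width: 0.001
```

```bash
python3 -m crank '[[0,0,-0.01,0,0,0,1],[0,0,-0.03,0,0,0,1],[0,0,-0.06,0,0,0,1],[0,0,-0.09,0,0,0,1],[0,0,-0.12,0,0,0,1],[0,0,-0.14,0,0,0,1],[0,0,-0.14,0,0,0,1],[0,0,-0.14,0,0,0,1]]'; python3 -c "
from h import *
p=get_image('side');save(p,'n')"
```

```text
time: 20.2
eef_pos: [0.5053, 0.2349, 0.4422]
tcp_rot: [-0.0, 0.305, 0.952, -0.0]
force: [-0.2, -1.0, -0.5]
grip_width: -0.001
```

View pics/n.png

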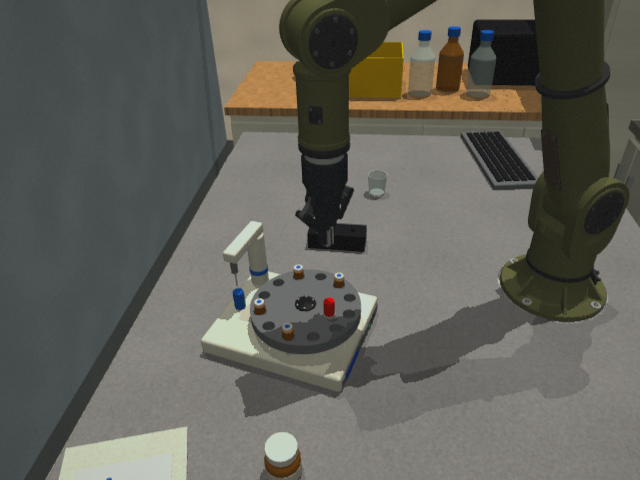

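The pin's red knob is at (329,306), seated in the bush. All four vials are standing, and the beaker (377,184) and jar (282,458) have not moved.

```bash
python3 -c "
from rig import *
print(hand_in())"
```

```text
the job is handed in; nothing more can be done
None
```

The carousel is locked. I took the pin from the tool block, put it through the bush and let go. I then turned the carousel clockwise (seen from above) by pushing the loose pin along in about 3 mm steps. It dropped after roughly 17 degrees, and I stopped there.

**Turning force:** no reading taken between turning steps exceeded about 2 N sideways.

**Pin seated:** the knob fell about 5 pixel rows in the side view, and the collar now hides the bush ring. Pressing down on the knob with about 10 N met firm contact about 1 mm above the height I had calculated for fully home. That is within the calibration error, so I take it as home. Two checks of the pin's height by image gave nothing: the network did not find the pin in the top view, which the arm probably blocked, and my colour fit picked up the vials too.

**Other things:** the last side view shows all four vials standing, with the beaker and jar where they were. The arm hides the bottle and gauge in that view, but the gripper never went near the bottle and only worked beside the gauge with the jaws across the block. The arm ended well clear of the carousel, at 20.2 s.

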